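Start the portable induction hob

ROBOT

A 6-joint arm with a two-finger parallel gripper is mounted at the origin on a cart in front of the work surface, level with it; the furniture and walls round the work are solid. World frame = base frame: x ahead of the robot, y to its left, z up, the work surface at z = 0. Lengths are in m, angles in rad, forces in N, time in s.
With the tool pointing down it reaches from about 0.25 to 0.775 m from the base axis. Payload 4 kg.
Tool frame: the origin (TCP) lies midway between the tips of the shut fingers; the grasp point (between the pads) lies 19 mm behind it; z points along the fingers, x is the direction in which the jaws open and shut, and the axes are right-handed (so a half turn about z gives the same grasp; the last joint's range is limited). The gripper opens to 94 mm and grips with 3 to 60 N. Pads are 16 mm wide; open, the fingers measure 119 mm over their backs; the gripper's body (75 mm by 177 mm) begins 78 mm behind the grasp point.
Start: joints at [1.091, 0.087, 1.371, -0, 1.684, -0.103], TCP at [0.202, 0.511, 0.206] pointing down, gripper open.
Joint ranges: [-3.1, 3.1], [-0.76, 2.03], [0.27, 2.55], [-1.08, 4.22], [0.17, 2.65], [-2.57, 2.57]. Speed limits (rad/s): [2.79, 2.79, 3.14, 3.14, 3.14, 3.14].

INTERFACE

Orientations are given as [roll, pitch, yaw] about the fixed x, y, z axes, in that order (R = Rz(yaw) Ry(pitch) Rx(roll)).
In Python, from bench import robot gives the robot as it stands.
- The arm moves only by the shell command python3 -m handwheel 'ROWS'. ROWS is a JSON object of lists of equal length, an entry for each row: "delta_pos": the shift along the tool's x, y, z in mm, a list of three; "rotation": the turn, a rotation vector about the tool's x, y, z in rad, a list of three; "claw": the closure, from -1 (fully open) to 1 (shut). In form: {"delta_pos": [[tx, ty, tz], ...], "rotation": [[wx, wy, wz], ...], "claw": [claw, ...]}. A call has exactly 8 rows; each row shifts and turns the commanded pose from where the row before left it, along the tool's axes as they then stand; what a row does not reach is not made up. A row lasts 1/8 s, in which the tool goes at most 62.5 mm and 10.7 degrees, less where a joint would pass 70% of its speed; a pose out of reach is approached as far as the arm can. A call with a gripper value outside its range is refused whole. The fingers move at their own pace and stop on an object; the grip force is fixed at half the most. Time passes only in rows, so rows that do not move let the fingers close, or fill a call up. It gives the time, the measured TCP pose, the force and the opening at its end, in the units of the state.
- robot.get_obs(): the state, without advancing time (a new reading comes with each control period).
- robot.snapshot(name): name is "scene" or "top" or "wrist"; returns a dict with "color" (384x512x3 uint8, red, green, blue), "intrinsics" (3x3 intrinsics, pixels), "eye" and "rotation" of the camera in the world. Camera axes: x right, y down, z forward; pixel columns grow to the right and rows downward; lengths in m; the calibration is good to about 2 mm. A picture is of the moment at which its call begins. There is no depth.
- robot.close_job(): hands the job in, once; it reports no verdict.
The state is a dict: "time": time; "joint_positions": joint angles; "qvel": joint speeds; "joint_torque": joint torques, N m; "tool_pos": TCP position; "ee_rot": TCP orientation; "wrist_force": force on the tool from outside, world axes, zero at the start; "wrist_torque": the same for the moment, N m; "width": finger opening in m.
Only numpy, scipy, OpenCV 4.12 (cv2) and the standard library are available. Lean on these libraries where they do the work, as an engineer would, in place of code of your own. Each camera call takes 0.05 s, during which the arm holds its last target.

TASK

Start the hob by its controls, pressing with the fingertips: first tip the rocker switch fully over by pushing down its raised end (the one with the dot, on the pot's side), then press the large round key all the way down so that it stays in, and last press the long bar-shaped key all the way down, keep it down for two seconds, and let it come up again. Press nothing before its turn and leave the small square key alone. Pick nothing up, and leave the pot, the mug and the spice jar where they stand.

Things in the scene. Friction and masses are not known exactly. Their poses are not given: they have to be found in the camera images.
- hob: fixed portable induction hob, black glass top, 300 (x) x 240 (y) x 60 mm. Origin: centre of its underside; x runs from its control strip, at its left end seen from the robot, to its right end, y away from the robot, z up. Four white-capped controls sit at local x = -112 mm, y = 75, 25, -25, -75 mm, in an order that varies, each amid a fixed grey plate 46 mm square, top 64 mm above the worktop.
- rocker (a joint): mains rocker switch, a shallow V of two wings, each 26 x 26 mm, tipping about a pin along the hob's y. 0 = off: the wing on the pot's side (+x of the hob, with a black dot) is raised 0.35 rad, the other level; 0.35 rad = on: dotted wing level, other raised, at a stop. It stays where it is left; about 3 N near the raised end tips it. On above 0.29.
- rocker_end (a point): point on the upper face of the rocker's dotted wing, 20 mm along the wing from the pin; push straight down here. When off it is about 81 mm above the worktop and goes down about 7 mm, to 74 mm, until on, where the rocker meets a stop.
- key_round (a joint): large round key, 34 mm diameter. 0 = up, 0.006 m = fully down, against a stop. It has no spring: it moves against about 2.5 N of friction and stays where it is pushed. Counts as down above 0.0045.
- round_top (a point): centre of the top of the large round key; 76 mm above the worktop when up, 70 mm when fully down.
- key_bar (a joint): long bar-shaped key, 38 mm along the hob's y and 14 mm along its x. 0 = up, 0.006 m = fully down, against a stop. Its spring takes about 1.6 N to start and 4 N at the bottom and brings it up again. Counts as down above 0.0045.
- bar_top (a point): centre of the top of the bar-shaped key; 76 mm above the worktop when up, 70 mm when fully down.
- key_square (a joint): small square key, 20 x 20 mm, sprung like the bar-shaped key; not to be pressed. 0 = up, 0.006 m = fully down.
- square_top (a point): centre of the top of the small square key, 76 mm above the worktop when up.
- pot: open steel cooking pot, 130 mm across the rim and 70 mm high, with side handles, standing loose on the glass, to the right of the controls; not to be moved. Origin at the centre of its underside.
- mug: green and white mug, 90 x 122 x 107 mm, standing loose on the worktop behind the hob; not to be moved. Origin at the centre of its underside.
- jar: square glass spice jar with a white lid, 40 x 40 x 101 mm, standing loose on the worktop to the right of the hob; not to be moved. Origin at the centre of its underside.

How it is judged:
On the way, in this order (a step that is already met when the one before it is completed fails the run):
1. the rocker switch is tipped on (value of joint rocker above 0.29 rad), for 0.1 s.
2. the large round key is pushed down (value of joint rocker above 0.29 rad and value of joint key_round above 0.0045 m), for 0.1 s.
3. the bar-shaped key is kept down (at least 1.6 s) (all of step 2 and value of joint key_bar above 0.0045 m), for 1.6 s.
At the end, for the whole second after the job is handed in: The rocker is on (above 0.29 rad), the round key is still down (above 4.5 mm), the bar-shaped and square keys are up (within 1.5 mm), and pot, mug and spice jar stand at rest within 20 mm of where they were (all of step 2 and value of joint each of key_bar, key_square below 0.0015 m and distance of each of pot, mug, jar from where it was at the start of the episode below 0.02 m and linear speed of each of pot, mug, jar below 0.02 m/s); the robot touches nothing.
It fails at once if the small square key is pressed (over 3 mm) (value of joint key_square above 0.003 m).
It fails at once if the round key is pressed (over 3 mm) while the rocker is off (value of joint key_round above 0.003 m and value of joint rocker below 0.29 rad).
It fails at once if the bar-shaped key is pressed (over 3 mm) before the rocker is on and the round key down (value of joint key_bar above 0.003 m and not (value of joint rocker above 0.29 rad and value of joint key_round above 0.0045 m)).
It fails at once if the pot, the mug or the spice jar is moved or lifted by more than 20 mm (distance of any of pot, mug, jar from where it was at the start of the episode above 0.02 m).
It also fails if it takes over 45 s, if anything falls off the work surface, if the arm or the gripper's body presses on something with over 40 N, if the wrist force passes 120 N, or if a joint passes its speed limit or range.

## Working session

There is one attempt and no reset: what is moved stays moved. The work goes in short steps, Python scripts to look and compute and a shell command to move; the robot and the scene stay as the last step left them, time stands still between calls to the robot, and variables do not carry over. Pictures are saved under pics/ and viewed, and the job is handed in when it is done.

```bash
mkdir -p pics; ls; python3 - <<'E'
from bench import robot
import cv2
o=robot.get_obs();print(o)
for n in("scene","top","wrist"):
    s=robot.snapshot(n);cv2.imwrite(f"pics/{n}0.png",s["color"][:,:,::-1]);print(n,s["intrinsics"],s["eye"],s["rotation"])
E
```

```text
pics
{'time': 0.0, 'joint_positions': array([ 1.09085398e+00,  8.79333185e-02,  1.37225135e+00, -2.34056626e-05,
        1.68361472e+00, -1.03130420e-01]), 'qvel': array([ 0.0015927 , -0.00115112, -0.00027747, -0.00219639, -0.00012625,
        0.00058939]), 'joint_torque': array([-6.65041589e-04, -3.40168369e+01, -3.02429616e+01,  7.17896177e-02,
        3.27316881e-02, -1.55863768e-04]), 'tool_pos': array([0.20214493, 0.51090412, 0.20431752]), 'ee_rot': array([-3.14138861e+00,  2.19740583e-03,  1.19398202e+00]), 'wrist_force': array([-0.14329465, -0.49860255,  0.41513862]), 'wrist_torque': array([-0.00593182, -0.04884753, -0.00437675]), 'width': 0.09388400016819694}
scene [[442.20740869   0.         255.66394366]
 [  0.         442.20740869 196.54165709]
 [  0.           0.           1.        ]] [0.2758508  0.51832702 0.74666681] [-2.41264961 -0.01725069 -2.41173523]
top [[406.26529542   0.         256.92534712]
 [  0.         406.26529542 194.44677107]
 [  0.           0.           1.        ]] [0.54375387 0.06061642 1.04030185] [-3.02522761  0.0245093  -1.5595205 ]
wrist [[298.81944057   0.         257.67924584]
 [  0.         298.81944057 191.23255452]
 [  0.           0.           1.        ]] [0.12975222 0.54027763 0.3843539 ] [2.87082603e+00 1.90205432e-03 1.19346101e+00]
```

View pics/scene0.png

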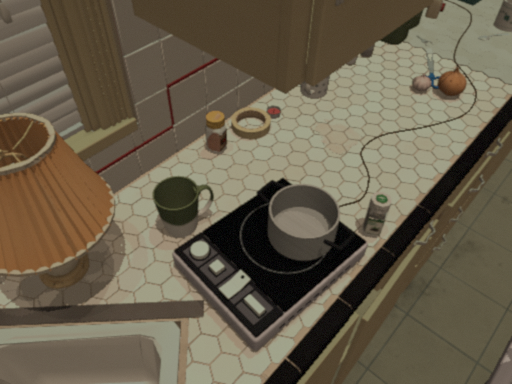

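View pics/top0.png

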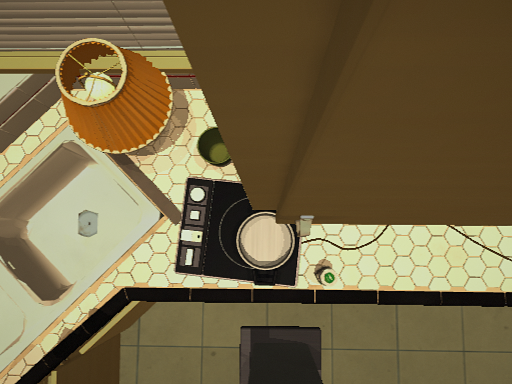

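View pics/wrist0.png

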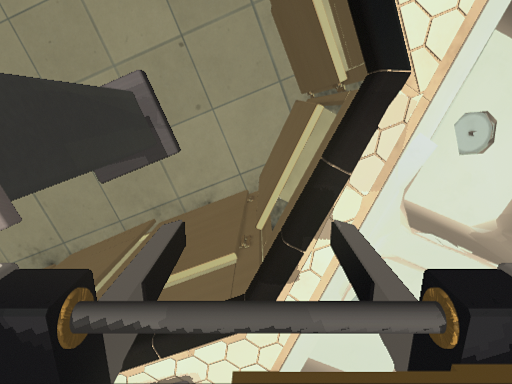

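The scene and top pictures agree on the hob's strip. From far to near it holds round, square, rocker and bar, at top-image (198,195), (195,215), (192,236) and (188,257). I'll zoom in to measure.

```bash
python3 - <<'E'
import cv2
a=cv2.imread("pics/top0.png")[170:300,165:315];cv2.imwrite("pics/topz.png",cv2.resize(a,None,fx=4.5,fy=4.5,interpolation=cv2.INTER_CUBIC))
a=cv2.imread("pics/scene0.png")[175:355,165:375];cv2.imwrite("pics/scenez.png",cv2.resize(a,None,fx=3.3,fy=3.3,interpolation=cv2.INTER_CUBIC))
E
```

```text
(no output)
```

View pics/topz.png

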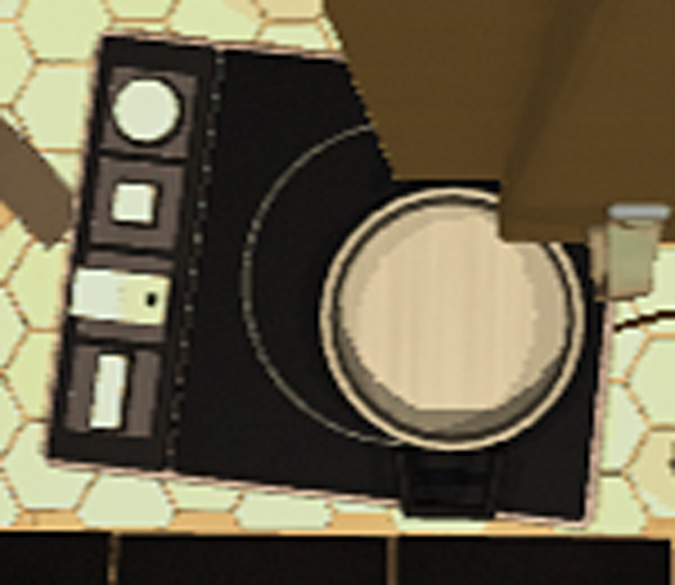

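View pics/scenez.png

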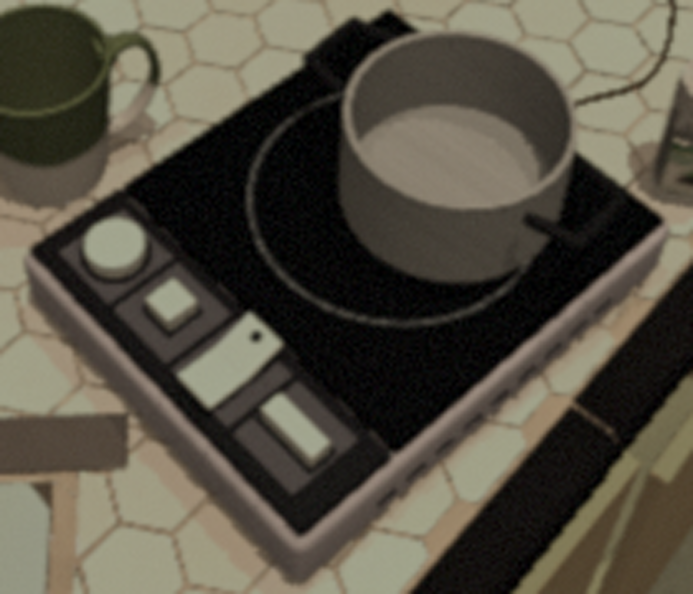

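```bash
cat > h.py <<'E'
import numpy as np
from scipy.spatial.transform import Rotation as Ro
def cam(s):
    r=np.array(s["rotation"]); R=r if r.shape==(3,3) else Ro.from_euler('xyz',r).as_matrix()
    return s["intrinsics"],R,np.array(s["eye"])
def proj(c,P):
    K,R,e=c; q=(np.atleast_2d(P)-e)@R@K.T
    return q[:,:2]/q[:,2:]
def ray(c,uv,z):
    K,R,e=c; d=R@np.linalg.solve(K,[*uv,1]); return e+d*(z-e[2])/d[2]
def world(p,L):
    c,s=np.cos(p[2]),np.sin(p[2]);L=np.atleast_2d(L)
    return np.c_[p[0]+c*L[:,0]-s*L[:,1],p[1]+s*L[:,0]+c*L[:,1],L[:,2]]
E
python3 - <<'E'
from h import *
from bench import robot
from scipy.optimize import least_squares
ct=cam(robot.snapshot("top"));cs=cam(robot.snapshot("scene"))
T=[((147,109),(-.112,.075,.076)),((134,203),(-.112,.025,.076)),((110,390),(-.112,-.075,.076)),((101,36),(-.15,.12,.06)),((50,460),(-.15,-.12,.06)),((585,524),(.15,-.12,.06))]
S=[((116,243),(-.112,.075,.076)),((171,303),(-.112,.025,.076)),((296,423),(-.112,-.075,.076)),((31,250),(-.15,.12,.06)),((664,224),(.15,-.12,.06)),((300,540),(-.15,-.12,.06))]
f=lambda D,o,k:(np.array([np.array(o)+(np.array(a)+.5)/k-.5 for a,_ in D]),np.array([b for _,b in D]))
Tu,TL=f(T,(165,170),4.5);Su,SL=f(S,(165,175),3.3)
rt=lambda p:(proj(ct,world(p,TL))-Tu).ravel()
rs=lambda p:(proj(cs,world(p,SL))-Su).ravel()
for n,fn in(("t",rt),("s",rs),("both",lambda p:np.r_[rt(p),rs(p)])):
    r=least_squares(fn,[.45,.15,-1.57],loss='soft_l1');print(n,r.x,np.round(fn(r.x),1))
p=r.x
h=np.array([[-.112+.0177,-.025,.081],[-.112,.075,.076],[-.112,-.075,.076],[-.112,.025,.076]])
print(world(p,h))
E
```

```text
t [ 0.57216041  0.12422702 -1.66457993] [ 0.  -0.3  0.4 -0.5  0.5  0.1 -1.7 -3.  -2.9  1.5  3.5  1.1]
s [ 0.57157929  0.12520724 -1.67251199] [-0.3 -0.1  0.2 -1.   0.1  0.6 -4.7 -0.9  5.1 -1.7  0.   3.1]
both [ 0.57181095  0.12491854 -1.67074123] [-0.1 -0.5  0.2 -0.7  0.1 -0.1 -1.7 -3.2 -3.5  1.2  2.9  1.6 -0.3 -0.1
  0.3 -1.1  0.2  0.4 -4.7 -0.9  5.  -2.   0.2  2.9]
[[0.55634483 0.22124242 0.081     ]
 [0.65761188 0.22887623 0.076     ]
 [0.50836043 0.24384302 0.076     ]
 [0.60786139 0.23386516 0.076     ]]
```

```bash
python3 - <<'E'
from h import *
from bench import robot
ct=cam(robot.snapshot("top"));cs=cam(robot.snapshot("scene"))
print("lamp base",ray(cs,(65,275),0)," shade bottom right at z.2",ray(cs,(110,215),.2),ray(ct,(150,145),.2))
print("board",ray(cs,(200,312),.03),ray(ct,(180,220),.03))
for s in((298,85),(275,82)):
  for t in((275,222),(253,210)):
    d1=ray(cs,s,.3)-cs[2];d2=ray(ct,t,.3)-ct[2]
    A=np.c_[d1,-d2];x,_,_,_=np.linalg.lstsq(A,ct[2]-cs[2],rcond=None)
    print(s,t,cs[2]+d1*x[0],ct[2]+d2*x[1])
print("dot",ray(ct,(165+151.5/4.5-.5,170+299.5/4.5-.5),.081), ray(cs,(165+257/3.3-.5,175+336/3.3-.5),.081))
for p in [( .556,.221,.081)]: print(proj(ct,p),proj(cs,p))
# tool-frame delta to hover
o=robot.get_obs();R=Ro.from_euler('xyz',o["ee_rot"])
print(R.inv().apply(np.array([.556,.221,.13])-o["tool_pos"])*1000, (Ro.from_euler('xyz',[np.pi,0,-.100]).inv()*R).inv().as_rotvec())
E
```

```text
lamp base [0.84659092 0.41526017 0.        ]  shade bottom right at z.2 [0.73806821 0.33417164 0.2       ] [0.7457467  0.31102351 0.2       ]
board [0.58390812 0.30224933 0.03      ] [0.59572604 0.27818456 0.03      ]
(298, 85) (275, 222) [0.59427498 0.05956752 0.37287731] [0.57640191 0.04768616 0.37223383]
(298, 85) (253, 210) [0.58271218 0.07622626 0.38645057] [0.5946039  0.08351696 0.38763288]
(275, 82) (275, 222) [0.62038878 0.08124718 0.37657804] [0.57626331 0.04774106 0.37507016]
(275, 82) (253, 210) [0.61007098 0.09433631 0.387661  ] [0.59472429 0.08357118 0.3860876 ]
dot [0.5556996  0.22288704 0.081     ] [0.55677544 0.22172398 0.081     ]
[[198.96717407 235.93631397]] [[242.98964669 276.31254927]]
[-139.77797943  435.68822189   75.25636641] [2.77792404e-04 4.33519280e-04 1.29400568e+00]
```

```bash
python3 -m handwheel '{"delta_pos":[[-17,54,4],[-17,54,4],[-17,54,4],[-17,54,4],[-17,54,4],[-17,54,4],[-17,54,4],[-17,54,4]],"rotation":[[0,0,0],[0,0,0],[0,0,0],[0,0,0],[0,0,0],[0,0,0],[0,0,0],[0,0,0]],"claw":[1,1,1,1,1,1,1,1]}'
python3 -m handwheel '{"delta_pos":[[0,0,0],[0,0,0],[0,0,0],[0,0,0],[0,0,0],[0,0,0],[0,0,0],[0,0,0]],"rotation":[[0,0,0.162],[0,0,0.162],[0,0,0.162],[0,0,0.162],[0,0,0.162],[0,0,0.162],[0,0,0.162],[0,0,0.162]],"claw":[1,1,1,1,1,1,1,1]}'
python3 - <<'E'
from h import *
from bench import robot
import cv2
o=robot.get_obs();print(o["time"],o["tool_pos"],o["ee_rot"],o["width"],o["wrist_force"],o["joint_positions"])
R=Ro.from_euler('xyz',o["ee_rot"])
print(R.inv().apply(np.array([.556,.2215,.10])-o["tool_pos"])*1000)
for n in("scene","wrist"):
    cv2.imwrite(f"pics/{n}1.png",robot.snapshot(n)["color"][:,:,::-1])
E
```

```text
time: 1.35
tool_pos: [0.5554, 0.2247, 0.1734]
ee_rot: [3.141, -0.001, 1.194]
wrist_force: [0.4, 1.6, 0.1]
width: 0.0173
time: 2.35
tool_pos: [0.554, 0.226, 0.1734]
ee_rot: [3.142, 0.0, -0.107]
wrist_force: [-0.1, 0.3, -0.1]
width: 0.0003
2.35 [0.55400048 0.22600504 0.17337211] [ 3.14158935e+00  1.77030419e-04 -1.07364633e-01] 0.00027214701608706 [-0.11624914  0.28170436 -0.08588575] [2.92564229e-01 2.02863978e-01 1.30364940e+00 6.60207067e-05
 1.63524362e+00 3.99933109e-01]
[ 2.48375248  4.26458899 73.37168066]
```

View pics/scene1.png

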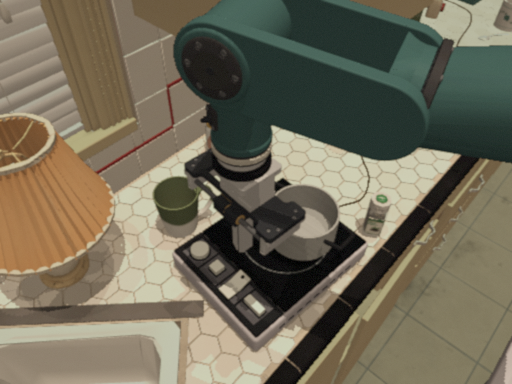

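View pics/wrist1.png

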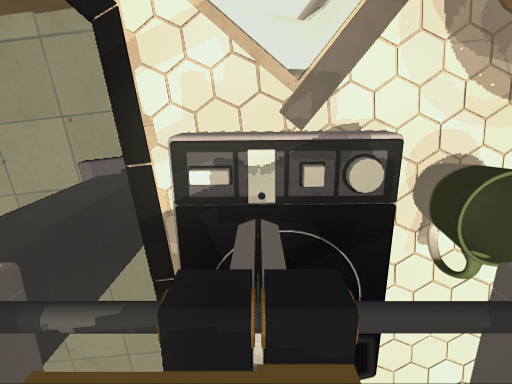

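The wrist view has the strip square to the tool: bar (210,177), dot (262,196), square (314,175) and round (365,174). The gripper is shut and hangs over the glass, clear of everything. I'll cross-check the positions with this camera.

```bash
python3 - <<'E'
from h import *
from bench import robot
c=cam(robot.snapshot("wrist"))
for n,uv,z in(("dot",(262,196),.081),("round",(365.5,174.5),.076),("bar",(210,177),.076),("sq",(314,174.5),.076)):print(n,ray(c,uv,z))
print(robot.get_obs()["tool_pos"])
E
```

```text
dot [0.55768909 0.22350132 0.081     ]
round [0.65735118 0.23315675 0.076     ]
bar [0.51029158 0.24581122 0.076     ]
sq [0.60876239 0.23814444 0.076     ]
[0.55400183 0.22600121 0.17342582]
```

```bash
python3 -m handwheel '{"delta_pos":[[2,4,12],[0,0,12],[0,0,12],[0,0,12],[0,0,12],[0,0,12],[0,0,6],[0,0,0]],"rotation":[[0,0,0],[0,0,0],[0,0,0],[0,0,0],[0,0,0],[0,0,0],[0,0,0],[0,0,0]],"claw":[1,1,1,1,1,1,1,1]}'
python3 - <<'E'
from bench import robot
import cv2
o=robot.get_obs();print(o["tool_pos"],o["wrist_force"])
for n in("scene","wrist"):
    a=robot.snapshot(n)["color"][:,:,::-1]
    if n=="scene":a=cv2.resize(a[175:355,165:375],None,fx=3.3,fy=3.3)
    cv2.imwrite(f"pics/{n}2.png",a)
E
```

```text
time: 3.5
tool_pos: [0.5553, 0.2218, 0.0949]
ee_rot: [3.141, 0.001, -0.102]
wrist_force: [-0.3, 0.0, 0.7]
width: 0.0006
[0.5553281  0.22178501 0.09487941] [-0.2905094   0.02033925  0.68414738]
```

View pics/scene2.png

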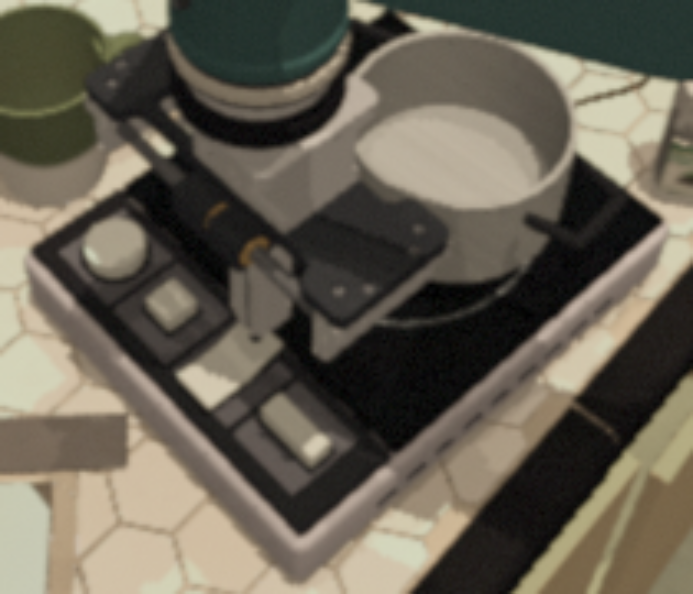

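View pics/wrist2.png

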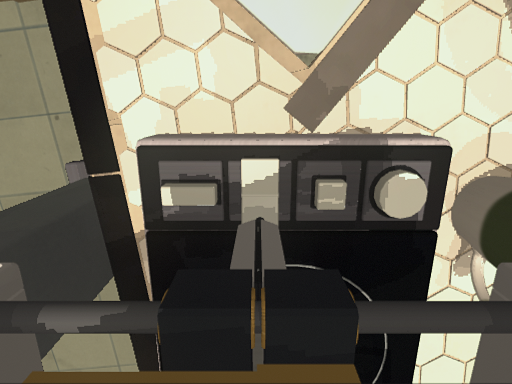

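Both views put the fingertips right over the dotted end. Now I'll press.

```bash
python3 -m handwheel '{"delta_pos":[[0,0,6],[0,0,4],[0,0,3],[0,0,2],[0,0,2],[0,0,2],[0,0,2],[0,0,0]],"rotation":[[0,0,0],[0,0,0],[0,0,0],[0,0,0],[0,0,0],[0,0,0],[0,0,0],[0,0,0]],"claw":[1,1,1,1,1,1,1,1]}'
python3 - <<'E'
from bench import robot
import cv2
a=robot.snapshot("scene")["color"][:,:,::-1]
cv2.imwrite(f"pics/s3.png",cv2.resize(a[175:355,165:375],None,fx=3.3,fy=3.3))
E
```

```text
time: 4.6
tool_pos: [0.5559, 0.2221, 0.0743]
ee_rot: [-3.141, -0.001, -0.102]
wrist_force: [0.3, -1.4, 0.3]
width: 0.0001
```

View pics/s3.png

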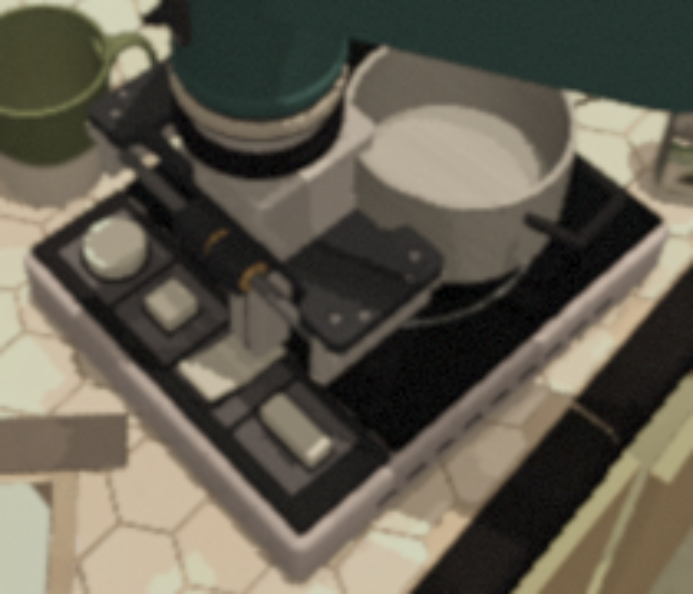

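The rocker has tipped most of the way, but there's no stop force yet, so I'll push a little more.

```bash
python3 -m handwheel '{"delta_pos":[[0,0,1],[0,0,1],[0,0,0.5],[0,0,0],[0,0,0],[0,0,0],[0,0,0],[0,0,0]],"rotation":[[0,0,0],[0,0,0],[0,0,0],[0,0,0],[0,0,0],[0,0,0],[0,0,0],[0,0,0]],"claw":[1,1,1,1,1,1,1,1]}'
```

```text
time: 5.65
tool_pos: [0.5559, 0.2222, 0.0742]
ee_rot: [-3.141, -0.001, -0.102]
wrist_force: [-2.0, -1.9, 8.8]
width: 0.0007
```

The stop is met: 8.8 N with z unchanged. I'll lift and check.

```bash
python3 -m handwheel '{"delta_pos":[[0,0,-5],[0,0,-10],[0,0,-10],[0,0,-10],[0,0,-10],[0,0,0],[0,0,0],[0,0,0]],"rotation":[[0,0,0],[0,0,0],[0,0,0],[0,0,0],[0,0,0],[0,0,0],[0,0,0],[0,0,0]],"claw":[1,1,1,1,1,1,1,1]}'
python3 - <<'E'
from h import *
from bench import robot
import cv2
o=robot.get_obs();R=Ro.from_euler('xyz',o["ee_rot"])
print(R.inv().apply(np.array([.657,.230,.10])-o["tool_pos"])*1000)
a=robot.snapshot("scene")["color"][:,:,::-1];cv2.imwrite("pics/s4f.png",a)
cv2.imwrite(f"pics/s4.png",cv2.resize(a[175:355,165:375],None,fx=3.3,fy=3.3))
E
```

```text
time: 6.65
tool_pos: [0.5552, 0.2217, 0.1163]
ee_rot: [3.141, 0.001, -0.102]
wrist_force: [0.2, 1.7, 0.3]
width: 0.0003
[100.40659386 -18.57298663  16.2002773 ]
```

View pics/s4.png

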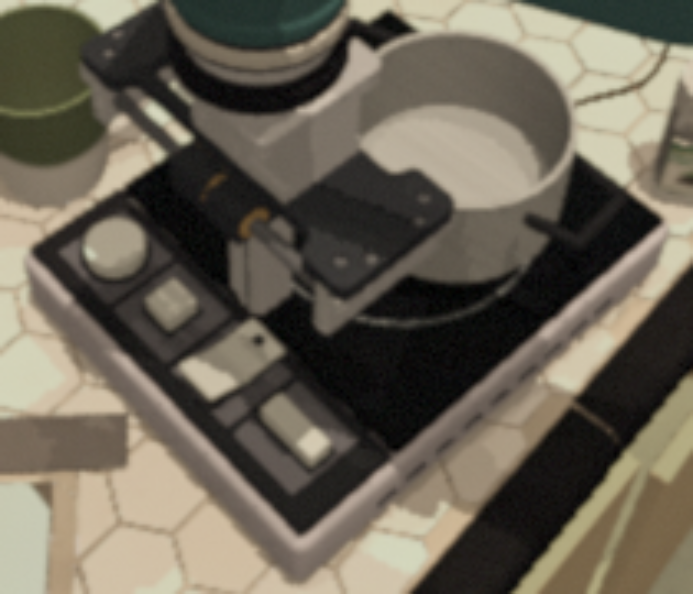

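View pics/s4f.png

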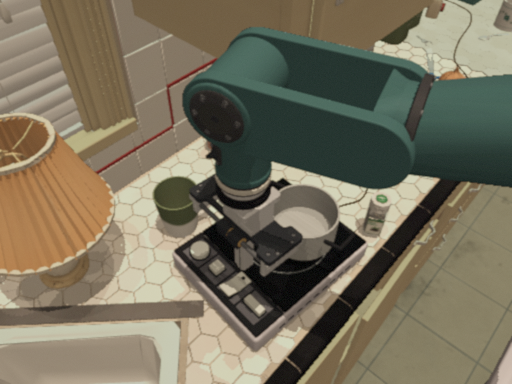

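The dot has dropped to about (260,340) and the opposite wing's edge at (205,405) is now up, so the rocker is on. Before reaching further I'll check the arm's clearance to the cupboard from the top camera.

```bash
python3 - <<'E'
from bench import robot
import cv2
a=robot.snapshot("top")["color"][:,:,::-1];cv2.imwrite("pics/t4.png",cv2.resize(a[60:384,60:400],None,fx=1.8,fy=1.8))
E
```

```text
(no output)
```

View pics/t4.png

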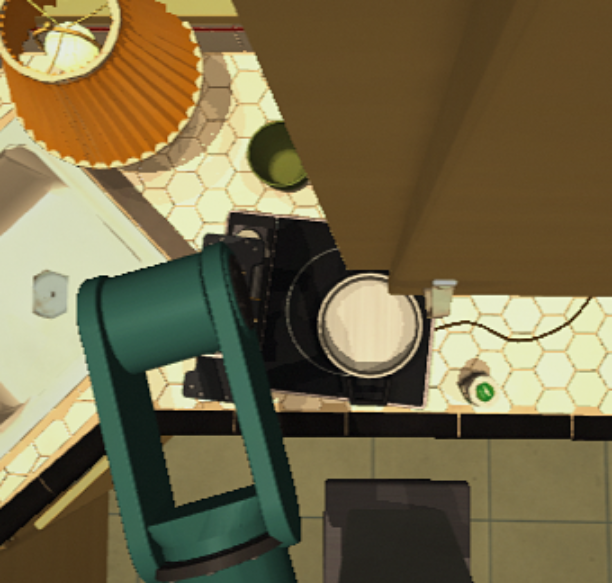

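```bash
python3 - <<'E'
from h import *
from bench import robot
ct=cam(robot.snapshot("top"));cs=cam(robot.snapshot("scene"))
for z in(.34,.38,.42):
  print(z,"scene",[ray(cs,u,z)[:2].round(3) for u in((298,85),(285,78),(140,10),(430,0))],"top",[ray(ct,u,z)[:2].round(3) for u in((165,0),(253,210),(275,222),(277,222),(500,224))])
for z in(.4,.45,.5,.55): print(z,"wrist right top",ray(ct,(60+230/1.8,60+245/1.8),z),"cap",ray(cs,(215,112),z),ray(ct,(60+85/1.8,60+285/1.8),z))
from h import proj
for z in (0,.2,.4,.6,.8): print(proj(ct,[.6,.08,z]),proj(cs,[.6,.08,z]))
E
```

```text
0.34 scene [array([0.622, 0.019]), array([0.65 , 0.018]), array([1.006, 0.031]), array([ 0.611, -0.41 ])] top [array([0.986, 0.253]), array([0.598, 0.085]), array([0.578, 0.047]), array([0.578, 0.044]), array([ 0.578, -0.334])]
0.38 scene [array([0.588, 0.068]), array([0.613, 0.067]), array([0.934, 0.079]), array([ 0.578, -0.319])] top [array([0.961, 0.242]), array([0.595, 0.084]), array([0.576, 0.048]), array([0.576, 0.045]), array([ 0.576, -0.312])]
0.42 scene [array([0.554, 0.117]), array([0.576, 0.117]), array([0.862, 0.127]), array([ 0.545, -0.228])] top [array([0.936, 0.231]), array([0.592, 0.082]), array([0.574, 0.049]), array([0.574, 0.046]), array([ 0.574, -0.289])]
0.4 wrist right top [0.61484508 0.18732198 0.4       ] cap [0.61118864 0.21165733 0.4       ] [0.5781825  0.31493817 0.4       ]
0.45 wrist right top [0.60929369 0.17742777 0.45      ] cap [0.56282263 0.25588852 0.45      ] [0.57549403 0.29507865 0.45      ]
0.5 wrist right top [0.60374231 0.16753356 0.5       ] cap [0.51445661 0.3001197  0.5       ] [0.57280556 0.27521913 0.5       ]
0.55 wrist right top [0.59819093 0.15763936 0.55      ] cap [0.4660906  0.34435089 0.55      ] [0.57011709 0.25535961 0.55      ]
[[259.56302854 219.72957549]] [[273.84916528 241.2821176 ]]
[[257.81893603 214.48818386]] [[279.35384031 173.44473733]]
[[254.99718441 206.00818341]] [[287.50389794  73.00673603]]
[[249.65242628 189.94597895]] [[300.80940855 -90.96497479]]
[[235.66490332 147.91031557]] [[ 326.42501575 -406.64131804]]
```

```bash
python3 - <<'E'
from h import *
from bench import robot
ct=cam(robot.snapshot("top"));cs=cam(robot.snapshot("scene"))
def tri(s,t):
    d1=ray(cs,s,.3)-cs[2];d2=ray(ct,t,.3)-ct[2]
    x=np.linalg.lstsq(np.c_[d1,-d2],ct[2]-cs[2],rcond=None)[0];return cs[2]+d1*x[0],ct[2]+d2*x[1]
print("top ring",tri((22,142),(92,73)));print("bottom ring",tri((45,215),(120,108)))
for z in(.2,.25,.3):print(z,"top rim pts",[ray(ct,u,z)[:2].round(3) for u in((115,152),(145,147),(172,105))],"scene",[ray(cs,u,z)[:2].round(3) for u in((112,210),(75,262),(30,272))])
E
```

```text
top ring (array([0.84289011, 0.37804995, 0.31837092]), array([0.85110997, 0.38740469, 0.32618965]))
bottom ring (array([0.84244744, 0.39702036, 0.17020147]), array([0.83797246, 0.39211998, 0.1668343 ]))
0.2 top rim pts [array([0.73 , 0.385]), array([0.741, 0.322]), array([0.834, 0.267])] scene [array([0.744, 0.326]), array([0.702, 0.421]), array([0.735, 0.473])]
0.25 top rim pts [array([0.719, 0.366]), array([0.73 , 0.306]), array([0.817, 0.255])] scene [array([0.701, 0.343]), array([0.663, 0.43 ]), array([0.693, 0.478])]
0.3 top rim pts [array([0.708, 0.347]), array([0.718, 0.29 ]), array([0.799, 0.243])] scene [array([0.659, 0.361]), array([0.624, 0.439]), array([0.651, 0.482])]
```

The cupboard (edge y≈0.08) and the lamp (axis about (0.845,0.39), rim radius about 0.12) both clear the move. I'll go above the round key.

```bash
python3 -m handwheel '{"delta_pos":[[15,-3,0],[15,-3,0],[15,-3,0],[15,-3,0],[15,-3,0],[15,-3,0],[9,0,0],[0,0,0]],"rotation":[[0,0,0],[0,0,0],[0,0,0],[0,0,0],[0,0,0],[0,0,0],[0,0,0],[0,0,0]],"claw":[1,1,1,1,1,1,1,1]}'
python3 - <<'E'
from h import *
from bench import robot
import cv2
o=robot.get_obs();R=Ro.from_euler('xyz',o["ee_rot"])
print(o["wrist_force"],R.inv().apply(np.array([.656,.230,.076])-o["tool_pos"])*1000)
a=robot.snapshot("scene")["color"][:,:,::-1]
cv2.imwrite(f"pics/s5.png",cv2.resize(a[155:335,135:345],None,fx=3.3,fy=3.3))
E
```

```text
time: 7.95
tool_pos: [0.6561, 0.2294, 0.1166]
ee_rot: [3.141, 0.001, -0.102]
wrist_force: [-0.9, 0.1, -0.2]
width: 0.0006
[-0.88362724  0.05595071 -0.16883292] [-0.17321152 -0.56813753 40.61133264]
```

View pics/s5.png

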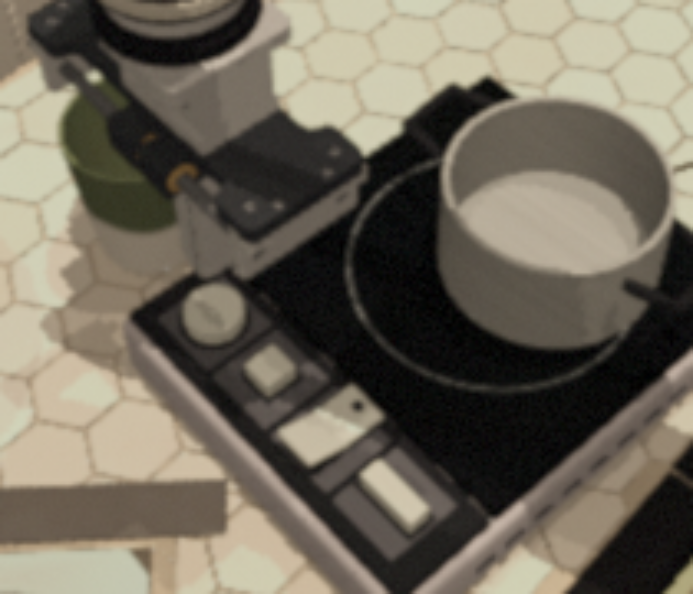

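The fingertips hang over the round key at (212,315) in the crop, and the rocker is plainly on. I'll press the key to 70 mm.

```bash
python3 -m handwheel '{"delta_pos":[[0,0,10],[0,0,10],[0,0,10],[0,0,6],[0,0,3],[0,0,3],[0,0,3],[0,0,2]],"rotation":[[0,0,0],[0,0,0],[0,0,0],[0,0,0],[0,0,0],[0,0,0],[0,0,0],[0,0,0]],"claw":[1,1,1,1,1,1,1,1]}'
python3 -m handwheel '{"delta_pos":[[0,0,1],[0,0,0.5],[0,0,0],[0,0,0],[0,0,0],[0,0,0],[0,0,0],[0,0,0]],"rotation":[[0,0,0],[0,0,0],[0,0,0],[0,0,0],[0,0,0],[0,0,0],[0,0,0],[0,0,0]],"claw":[1,1,1,1,1,1,1,1]}'
python3 - <<'E'
from bench import robot
import cv2
a=robot.snapshot("scene")["color"][:,:,::-1]
cv2.imwrite(f"pics/s6.png",cv2.resize(a[155:335,135:345],None,fx=3.3,fy=3.3))
E
```

```text
time: 9.0
tool_pos: [0.6561, 0.2297, 0.0706]
ee_rot: [-3.141, -0.001, -0.102]
wrist_force: [-1.4, -1.3, 2.1]
width: 0.0
time: 10.0
tool_pos: [0.6561, 0.2298, 0.0703]
ee_rot: [-3.141, -0.001, -0.102]
wrist_force: [-4.0, -1.0, 5.9]
width: 0.0005
```

View pics/s6.png

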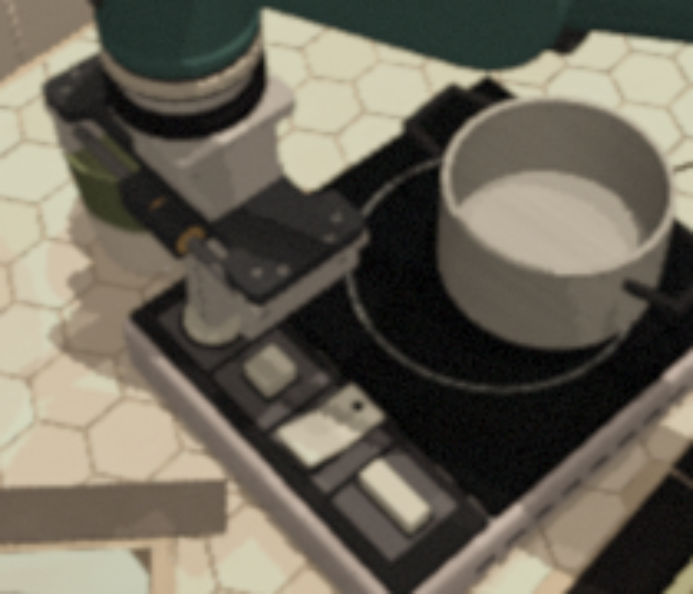

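```bash
python3 -m handwheel '{"delta_pos":[[0,0,1],[0,0,0],[0,0,0],[0,0,0],[0,0,0],[0,0,0],[0,0,0],[0,0,0]],"rotation":[[0,0,0],[0,0,0],[0,0,0],[0,0,0],[0,0,0],[0,0,0],[0,0,0],[0,0,0]],"claw":[1,1,1,1,1,1,1,1]}'
python3 -m handwheel '{"delta_pos":[[0,0,-5],[0,0,-10],[0,0,-10],[0,0,-10],[0,0,-10],[0,0,-3],[0,0,0],[0,0,0]],"rotation":[[0,0,0],[0,0,0],[0,0,0],[0,0,0],[0,0,0],[0,0,0],[0,0,0],[0,0,0]],"claw":[1,1,1,1,1,1,1,1]}'
python3 - <<'E'
from h import *
from bench import robot
import cv2
o=robot.get_obs();R=Ro.from_euler('xyz',o["ee_rot"])
print(R.inv().apply(np.array([.509,.2442,.076])-o["tool_pos"])*1000)
a=robot.snapshot("scene")["color"][:,:,::-1]
cv2.imwrite(f"pics/s7.png",cv2.resize(a[155:335,135:345],None,fx=3.3,fy=3.3))
E
```

```text
time: 11.05
tool_pos: [0.6561, 0.2297, 0.0702]
ee_rot: [-3.141, -0.002, -0.102]
wrist_force: [-3.9, -1.3, 8.7]
width: 0.0003
time: 12.05
tool_pos: [0.6556, 0.2296, 0.1148]
ee_rot: [3.141, 0.001, -0.102]
wrist_force: [0.8, -0.4, -0.4]
width: -0.0001
[-147.3141765     0.40369686   38.98949737]
```

View pics/s7.png

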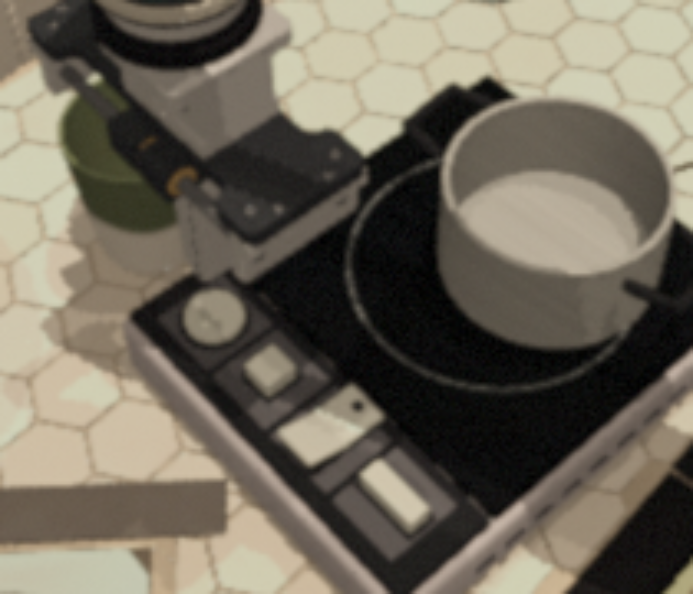

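The round key now sits flush at (213,318), stopped at 8.7 N. The arm can go over to the bar.

```bash
python3 -m handwheel '{"delta_pos":[[-20,0,0],[-22,0,0],[-22,0,0],[-22,0,0],[-22,0,0],[-22,0,0],[-17,0,0],[0,0,0]],"rotation":[[0,0,0],[0,0,0],[0,0,0],[0,0,0],[0,0,0],[0,0,0],[0,0,0],[0,0,0]],"claw":[1,1,1,1,1,1,1,1]}'
python3 - <<'E'
from h import *
from bench import robot
import cv2
o=robot.get_obs();R=Ro.from_euler('xyz',o["ee_rot"])
print(R.inv().apply(np.array([.509,.2442,.076])-o["tool_pos"])*1000)
a=robot.snapshot("scene")["color"][:,:,::-1]
cv2.imwrite(f"pics/s8.png",cv2.resize(a[175:355,165:375],None,fx=3.3,fy=3.3))
E
```

```text
time: 13.1
tool_pos: [0.509, 0.2448, 0.1156]
ee_rot: [-3.141, -0.0, -0.101]
wrist_force: [0.0, 1.0, -0.1]
width: 0.0003
[ 0.1029618   0.61541238 39.55339118]
```

View pics/s8.png

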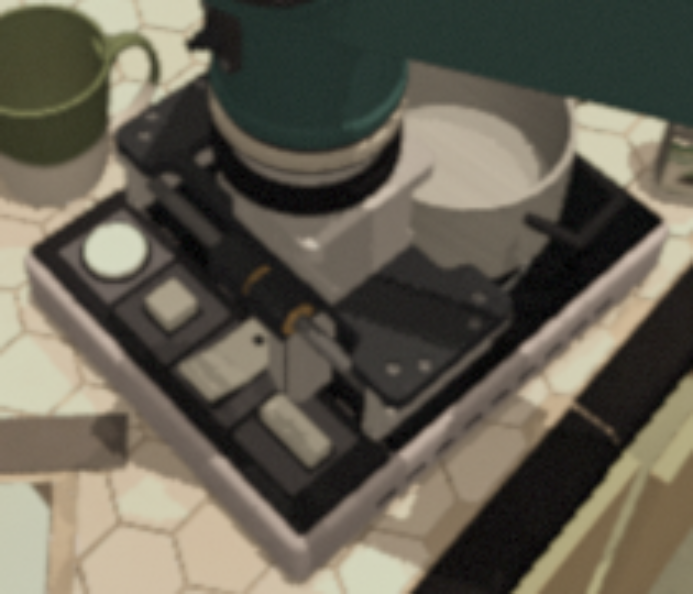

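The tips are above the bar at (296,428). I'll press and hold.

```bash
python3 -m handwheel '{"delta_pos":[[0,0,10],[0,0,10],[0,0,10],[0,0,6],[0,0,3],[0,0,3],[0,0,3],[0,0,2]],"rotation":[[0,0,0],[0,0,0],[0,0,0],[0,0,0],[0,0,0],[0,0,0],[0,0,0],[0,0,0]],"claw":[1,1,1,1,1,1,1,1]}'
python3 -m handwheel '{"delta_pos":[[0,0,1],[0,0,1],[0,0,0],[0,0,0],[0,0,0],[0,0,0],[0,0,0],[0,0,0]],"rotation":[[0,0,0],[0,0,0],[0,0,0],[0,0,0],[0,0,0],[0,0,0],[0,0,0],[0,0,0]],"claw":[1,1,1,1,1,1,1,1]}'
python3 -m handwheel '{"delta_pos":[[0,0,0],[0,0,0],[0,0,0],[0,0,0],[0,0,0],[0,0,0],[0,0,0],[0,0,0]],"rotation":[[0,0,0],[0,0,0],[0,0,0],[0,0,0],[0,0,0],[0,0,0],[0,0,0],[0,0,0]],"claw":[1,1,1,1,1,1,1,1]}'
python3 - <<'E'
from bench import robot
import cv2
a=robot.snapshot("scene")["color"][:,:,::-1]
cv2.imwrite(f"pics/s9.png",cv2.resize(a[175:355,165:375],None,fx=3.3,fy=3.3))
E
```

```text
time: 14.15
tool_pos: [0.5096, 0.2446, 0.0701]
ee_rot: [-3.142, -0.0, -0.102]
wrist_force: [-5.2, -1.6, 13.4]
width: 0.0002
time: 15.15
tool_pos: [0.5097, 0.2446, 0.07]
ee_rot: [-3.141, -0.001, -0.102]
wrist_force: [-6.7, -3.9, 15.2]
width: 0.0002
time: 16.15
tool_pos: [0.5097, 0.2446, 0.0701]
ee_rot: [-3.141, -0.001, -0.102]
wrist_force: [-6.5, -2.6, 14.4]
width: 0.0
```

View pics/s9.png

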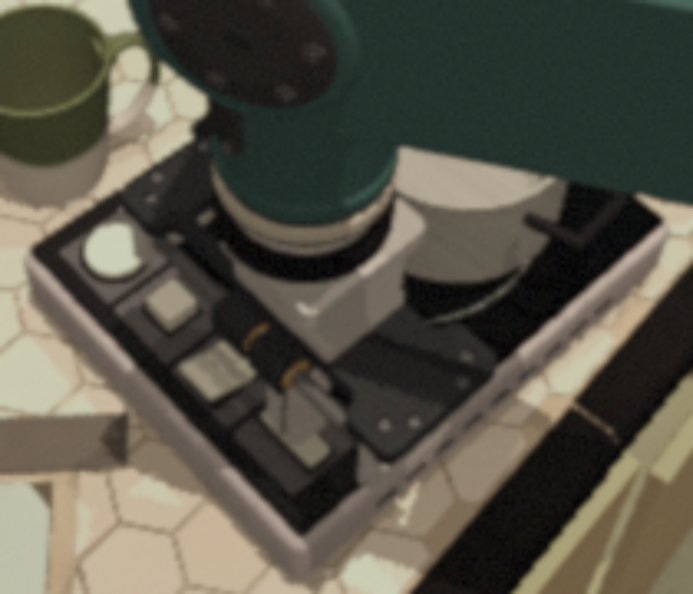

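The bar has been at its stop (z 70 mm, 14 N) for just over 2 s, so I'll release it.

```bash
python3 -m handwheel '{"delta_pos":[[0,0,0],[0,0,-5],[0,0,-15],[0,0,-20],[0,0,-20],[0,0,-20],[0,0,-15],[0,0,0]],"rotation":[[0,0,0],[0,0,0],[0,0,0],[0,0,0],[0,0,0],[0,0,0],[0,0,0],[0,0,0]],"claw":[1,1,1,1,1,1,1,1]}'
python3 -m handwheel '{"delta_pos":[[-15,0,0],[-20,0,0],[-20,0,0],[-20,0,0],[-20,0,0],[-10,0,0],[0,0,0],[0,0,0]],"rotation":[[0,0,0],[0,0,0],[0,0,0],[0,0,0],[0,0,0],[0,0,0],[0,0,0],[0,0,0]],"claw":[1,1,1,1,1,1,1,1]}'
python3 - <<'E'
from bench import robot
import cv2
a=robot.snapshot("scene")["color"][:,:,::-1]
cv2.imwrite("pics/s10.png",cv2.resize(a[135:355,145:400],None,fx=2.7,fy=2.7))
a=robot.snapshot("wrist")["color"][:,:,::-1];cv2.imwrite("pics/w10.png",a)
E
```

```text
time: 17.2
tool_pos: [0.5107, 0.245, 0.1632]
ee_rot: [-3.14, -0.003, -0.102]
wrist_force: [-0.3, -0.6, 0.5]
width: 0.0006
time: 18.2
tool_pos: [0.4057, 0.2553, 0.1616]
ee_rot: [-3.141, -0.001, -0.102]
wrist_force: [0.2, 1.0, 0.4]
width: 0.0005
```

View pics/s10.png

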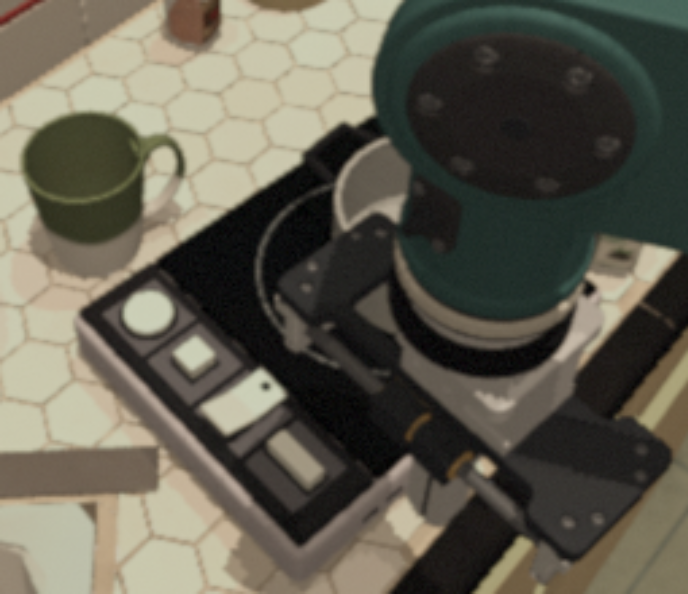

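View pics/w10.png

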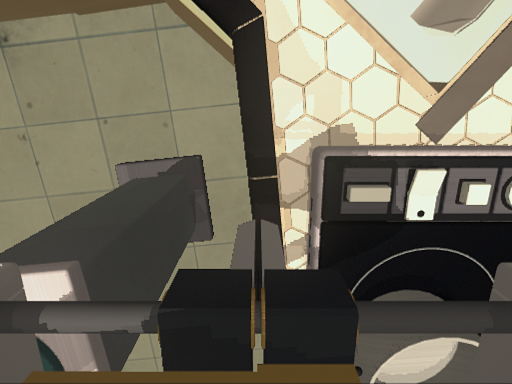

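The round key is flush at (148,312). The rocker is on, with its dotted wing at (265,388) level. The bar at (297,458) and the square key at (192,357) stand proud, the mug and pot are where they were, and the robot is clear. I'm handing in.

```bash
python3 - <<'E'
from bench import robot
print(robot.close_job())
E
```

```text
the job is handed in; nothing more can be done
None
```

The hob's controls were worked in the required order and the job is handed in, at about 18 s. It reported no verdict.

- **Rocker:** I tipped it over by its dotted end until it met its stop at z ≈ 74 mm with about 9 N. It still looked on in the last pictures.
- **Round key:** I pressed it to 70 mm, where it stopped at about 9 N. It stayed in after I lifted off and looked flush at the end.
- **Bar key:** I held it at its stop (70 mm, about 14 N) for just over 2 s and then let go. It had come back up in the last pictures.
- **Untouched things:** The small square key was up, and the mug and pot looked unmoved. The arm hid most of the pot and nearly all of the jar in the final view. I never moved near the jar, but I did not measure the final positions of the pot, mug or jar.
- **Robot:** The gripper was clear of everything at hand-in, with the wrist force about 1 N.

No check failed, but the positions measured from the different cameras differed by up to about 5 mm. I aimed near their average for each press. While the bar and round keys were held there was also a sideways force of 4 to 7 N.

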